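# Rebuild the stacking tray set on its base

## Robot

A 6-joint arm with a two-finger parallel gripper is mounted at the origin on a cart in front of the work surface, level with it; the furniture and walls round the work are solid. World frame = base frame: x ahead of the robot, y to its left, z up, the work surface at z = 0. Lengths are in mm, angles in rad, forces in N, time in s.
With the tool pointing down it reaches from about 325 to 775 mm from the base axis. Payload 5.5 kg.
Tool frame: the origin (TCP) lies midway between the tips of the shut fingers; the grasp point (between the pads) lies 19 mm behind it; z points along the fingers, y is the line along which they close (so a half turn about z gives the same grasp; the last joint's range is limited). The gripper opens to 85 mm and grips with 20 to 120 N. Pads are 22 mm wide; open, the fingers measure 114 mm over their backs; the gripper's body (76 mm by 85 mm) begins 54 mm behind the grasp point. The pads swing forward as they close: fully open they stand 13 mm farther back than shut.
Start: joints at [1.264, 0.091, 1.231, -0, 1.82, -0.057], TCP at [148.33, 581.39, 200.175] pointing down, gripper open.
Joint ranges: [-2.87, 2.87], [-0.86, 2.18], [0.17, 2.46], [-1.51, 4.65], [0.06, 2.69], [-2.65, 2.65]. Speed limits (rad/s): [2.57, 2.57, 3.01, 3.14, 3.14, 3.14].

## Interface

Orientations are given as a unit quaternion [x, y, z, w].
In Python, from plant import read_state, viewer, job_done gives the robot as it stands.
- The arm moves only by the tool play_rows, never from a script. Its argument "steps" is a list of rows, each a list of 5 numbers: the shift along the tool's x, y, z in cm, then the turn about the tool's z in rad, then the finger opening in cm, from 0 to 8.54. In form: [[x, y, z, spin, claw], ...]. A call has 1 to 10 rows; each row is the pose to reach, as a shift and turn from the pose commanded when the call began, along the tool's axes at that moment; what a row does not reach only later rows make up. A row lasts 1/8 s, in which the tool goes at most 62.5 mm and 10.7 degrees, less where a joint would pass 70% of its speed; a pose out of reach is approached as far as the arm can. A call with a gripper value outside its range is refused whole. The fingers move at their own pace and stop on an object; "grip_force" is the grip in N (left out, the last holds). Time passes only in rows, so rows that repeat a pose let the fingers close. It gives the time, the measured TCP pose, the force, the opening and the grip force at its end, in the units of the state.
- read_state(): the state, without advancing time (a new reading comes with each control period).
- viewer.camera(name): name is "side" or "top"; returns a dict with "image" (480x640x3 uint8, red, green, blue), "vfov" (degrees; the focal length in pixels is half the picture's height over the tangent of half this angle, whatever the lens; pixels are square), "cx", "cy" (the principal point, pixels), "k1" (the pictures are not rectified: a ray, as slopes to the right and down, at radius r is drawn at 1 + k1 r^2 times it, then the intrinsics apply), "R" (3x3) and "t" (3): a world point X has camera coordinates R X + t. Camera axes: x right, y down, z forward; pixel columns grow to the right and rows downward; lengths in mm; the calibration is good to about 2 mm. A picture is of the moment at which its call begins. There is no depth.
- job_done(): hands the job in; it is judged then, once.
The state is a dict: "time_s": time; "joints": joint angles; "qd": joint speeds; "effort": joint torques, N m; "tcp_pos": TCP position; "eef_rot": TCP orientation; "force": force on the tool from outside, world axes, zero at the start; "moment": the same for the moment, N m; "finger_gap": finger opening in mm; "grip_force": force on a finger pad.
Only numpy, scipy, OpenCV 4.12 (cv2) and the standard library are available. Lean on these libraries where they do the work, as an engineer would, in place of code of your own. Each camera call takes 0.05 s, during which the arm holds its last target. There are 200 camera calls.

## Task

Put the grey parts-tray set back together on its base plate: the deep tray without dividers goes on the base, then the two-compartment tray, then the four-compartment tray, and the lid on top. Each piece must sit fully home and in line with the one below, its feet inside that one's rim. Leave the jar, the screw dish and the side cutters where they are.

Things in the scene. Friction and masses are not known exactly. Their poses are not given: they have to be found in the camera images.
- tray_base: Grey base plate, fixed to the desk: 112 (x) x 88 mm (y), 4 mm thick, with a low rim on top (84 x 60 mm outside, 78 x 54 inside, its top 8 mm above the desk) and a small screw head at each corner. Origin: centre of the underside; z up. A seated tray has its feet on the plate inside the rim, its origin 4 mm above the base's, its x along the base's x (either way round).
- deep_tray: Grey open tray without dividers, the deepest: rim 37 mm above the feet tips; a seated tray's floor rests on the rim, its origin 32 mm above this one's. 84 (x) x 60 mm (y) outside, walls and floor 3 mm, on four domed feet, radius 5 mm, 5 mm tall, at x +-32.5, y +-20.5 mm. Origin: centre of underside at the feet tips; z up. Loose, 0.1 kg; grip across the 60 mm.
- two_tray: Grey open tray with one divider, across the middle of its length: two compartments. Rim 29 mm above the feet tips; a seated tray's origin is 24 mm above this one's. Dividers end 8 mm below the rim. 84 (x) x 60 mm (y) outside, walls and floor 3 mm, on four domed feet, radius 5 mm, 5 mm tall, at x +-32.5, y +-20.5 mm. Origin: centre of underside at the feet tips; z up. Loose, 0.1 kg; grip across the 60 mm.
- four_tray: Grey open tray with two crossed dividers: four compartments. Rim 29 mm above the feet tips; the seated lid's origin is 24 mm above this one's. Dividers end 8 mm below the rim. 84 (x) x 60 mm (y) outside, walls and floor 3 mm, on four domed feet, radius 5 mm, 5 mm tall, at x +-32.5, y +-20.5 mm. Origin: centre of underside at the feet tips; z up. Loose, 0.1 kg; grip across the 60 mm.
- tray_lid: Grey flat lid, 84 (x) x 60 mm (y), plate 4 mm thick (5 to 9 mm above the feet tips), with a bar handle along x in the middle: 44 mm long, 12 mm wide (y), its top 32 mm above the feet tips. Same feet as the trays. Origin: centre of underside at the feet tips; z up. Loose, 0.07 kg; take it by the handle.
- flux_jar: Bystander: small jar with orange cap, 41 mm across, 50 mm tall, loose. Origin: centre of the underside.
- screw_dish: Bystander: round steel dish with screws, 67 mm across, 13 mm tall, loose. Origin: centre of the underside.
- side_cutters: Bystander: red-handled side cutters lying flat, 47 x 124 x 14 mm, long along its y, loose. Origin: centre of the underside.
Mind the look-alikes: they are no part of the job. Leave any green or red look-alike of the four_tray alone.

How it is judged (in metres and radians):
At the end, for the whole second after the job is handed in: From the bottom up: base, deep undivided tray, two-compartment tray, four-compartment tray, lid. Each is centred on the one below within 6 mm, in line with it within 0.15 rad (either way round), upright within 0.06 rad, seated in height within 2.5 mm, released and at rest (horizontal distance between deep_tray and tray_base below 0.006 m and z of deep_tray in the frame of tray_base between 0.001 and 0.0065 m and angle between the x axis of deep_tray and the x axis of tray_base, either way round below 0.15 rad and angle between each of deep_tray, two_tray, four_tray, tray_lid's own z axis and vertical below 0.06 rad and linear speed of each of deep_tray, two_tray, four_tray, tray_lid below 0.02 m/s and angular speed of each of deep_tray, two_tray, four_tray, tray_lid below 0.2 rad/s and horizontal distance between two_tray and deep_tray below 0.006 m and z of two_tray in the frame of deep_tray between 0.029 and 0.0345 m and angle between the x axis of two_tray and the x axis of deep_tray, either way round below 0.15 rad and horizontal distance between four_tray and two_tray below 0.006 m and z of four_tray in the frame of two_tray between 0.021 and 0.0265 m and angle between the x axis of four_tray and the x axis of two_tray, either way round below 0.15 rad and horizontal distance between tray_lid and four_tray below 0.006 m and z of tray_lid in the frame of four_tray between 0.021 and 0.0265 m and angle between the x axis of tray_lid and the x axis of four_tray, either way round below 0.15 rad); the robot touches nothing.
It fails at once if the jar is pushed aside (more than 30 mm) or tipped over (distance of flux_jar from where it was at the start of the episode above 0.03 m or angle between flux_jar's own z axis and vertical above 0.5 rad).
It fails at once if the screw dish is pushed aside (more than 30 mm) or tipped over (distance of screw_dish from where it was at the start of the episode above 0.03 m or angle between screw_dish's own z axis and vertical above 0.5 rad).
It fails at once if the pair of side cutters is pushed aside (more than 30 mm) or tipped over (distance of side_cutters from where it was at the start of the episode above 0.03 m or angle between side_cutters's own z axis and vertical above 0.5 rad).
It also fails if it takes over 120 s, if anything falls off the work surface, if the arm or the gripper's body presses on something with over 40 N, if the wrist force passes 120 N, or if a joint passes its speed limit or range.

## Working session

There is one attempt and no reset: what is moved stays moved. The work goes in short steps, Python scripts to look and compute and a tool call to move; the robot and the scene stay as the last step left them, time stands still between calls to the robot, and variables do not carry over. Pictures are saved under pics/ and viewed, at most 14 in all, crops included, and the job is handed in when it is done.

Besides the shell and the picture viewer there is one more tool, called after "Request:" as name([rows], argument=value, ...), one row to a line, values as JSON. play_rows: Moves the arm, as the interface text tells. Its arguments: {"type":"object","properties":{"steps":{"type":"array"},"grip_force":{"type":"number"}},"required":["steps"]}

```bash
mkdir -p pics; cat > h.py <<'E'
import numpy as np, cv2
from plant import read_state, viewer, job_done
def shot(n,f=None):
    c=viewer.camera(n)
    if f: cv2.imwrite('pics/'+f,c['image'][:,:,::-1])
    return c
def K(c):
    f=240/np.tan(np.radians(c['vfov'])/2); return f
def ray(c,u,v):
    f=K(c); d=np.array([(u-c['cx'])/f,(v-c['cy'])/f]); s=d.copy()
    for _ in range(30): s=d/(1+c['k1']*(s@s))
    R=np.array(c['R']); o=-R.T@np.array(c['t']); return o,R.T@np.array([s[0],s[1],1.])
def onz(c,u,v,z):
    o,d=ray(c,u,v); return o+d*(z-o[2])/d[2]
def proj(c,X):
    p=np.array(c['R'])@np.array(X,float)+np.array(c['t']); s=p[:2]/p[2]; s=s*(1+c['k1']*(s@s)); return s*K(c)+[c['cx'],c['cy']]
def tri(c1,p1,c2,p2):
    o1,d1=ray(c1,*p1);o2,d2=ray(c2,*p2)
    d1/=np.linalg.norm(d1);d2/=np.linalg.norm(d2)
    t=np.linalg.lstsq(np.c_[d1,-d2],o2-o1,rcond=None)[0]
    a=o1+d1*t[0];b=o2+d2*t[1]; return (a+b)/2,np.linalg.norm(a-b)
E
python3 - <<'E'
from h import *
for n in('side','top'):
    c=shot(n,n+'0.png'); print(n,c['vfov'],c['cx'],c['cy'],c['k1'],np.round(c['R'],3).tolist(),np.round(c['t'],1), np.round(-np.array(c['R']).T@c['t']))
s=read_state(); print(s)
E
```

```text
side 51.67693019934687 318.64455516011043 235.07010445667228 -0.06636911963315553 [[0.859, -0.512, 0.002], [-0.21, -0.356, -0.911], [0.467, 0.782, -0.413]] [-440.5  106.7 1035.1] [ -83. -997.  526.]
top 47.4575246561452 321.72559014978907 236.45304426608388 -0.016776850284496343 [[-0.01, -1.0, -0.008], [-0.996, 0.011, -0.086], [0.086, 0.007, -0.996]] [ -30.4  496.  1620.8] [ 354.  -47. 1657.]
{'time_s': 0.1, 'joints': array([ 1.26428996e+00,  9.18312752e-02,  1.23176101e+00,  2.18388434e-06,
        1.81980822e+00, -5.66787625e-02]), 'qd': array([ 0.00223223, -0.0015952 , -0.00141694,  0.00207132,  0.00070944,
       -0.00024199]), 'effort': array([ 1.33044290e-03, -4.60217106e+01, -4.19220507e+01, -1.28869974e-04,
        1.06169237e-02,  3.95583299e-06]), 'tcp_pos': array([148.23810186, 581.0831585 , 199.1379477 ]), 'eef_rot': array([ 1.24588889e-01,  9.92208038e-01, -8.88871134e-04, -1.64286546e-04]), 'force': array([ 0.52277441, -0.1229354 , -1.01135645]), 'moment': array([-0.01655223,  0.06396793,  0.03274368]), 'grip_force': 0.0, 'finger_gap': 85.39394773634271}
```

View pics/top0.png

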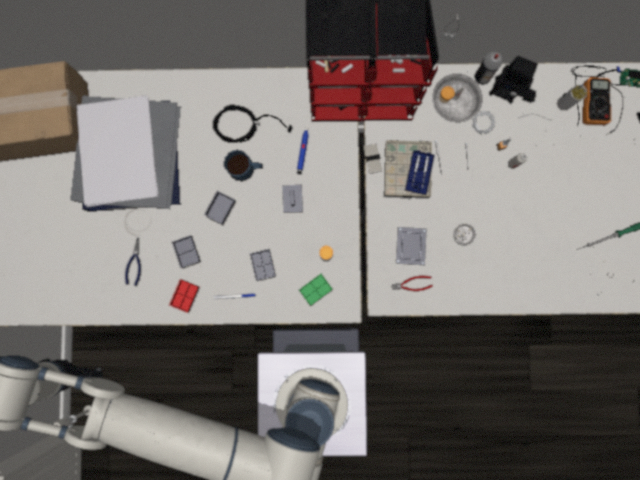

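View pics/side0.png

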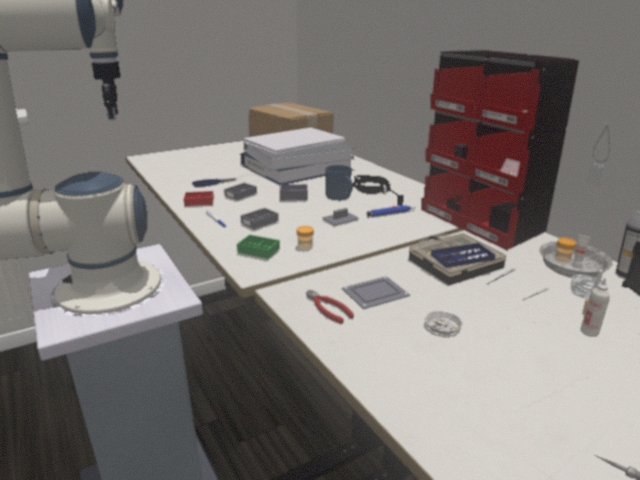

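The top view shows the base near (411,245), the lid at (292,198), and three grey trays near (221,207), (187,252) and (262,265). I'll zoom in on them.

```bash
python3 - <<'E'
import cv2,numpy as np
t=cv2.imread('pics/top0.png'); s=cv2.imread('pics/side0.png')
a=cv2.resize(t[175:290,160:320],None,fx=5,fy=5,interpolation=cv2.INTER_CUBIC)
cv2.imwrite('pics/ta.png',a)
b=cv2.resize(s[165:265,180:420],(800,333),interpolation=cv2.INTER_CUBIC)
d=cv2.resize(t[215:275,370:450],(330,250),interpolation=cv2.INTER_CUBIC)
e=cv2.resize(s[265:320,325:425],(455,250),interpolation=cv2.INTER_CUBIC)
o=np.zeros((590,800,3),np.uint8); o[:333]=b; o[335:585,:330]=d; o[335:585,340:795]=e
cv2.imwrite('pics/sb.png',o)
E
```

```text
(no output)
```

View pics/ta.png

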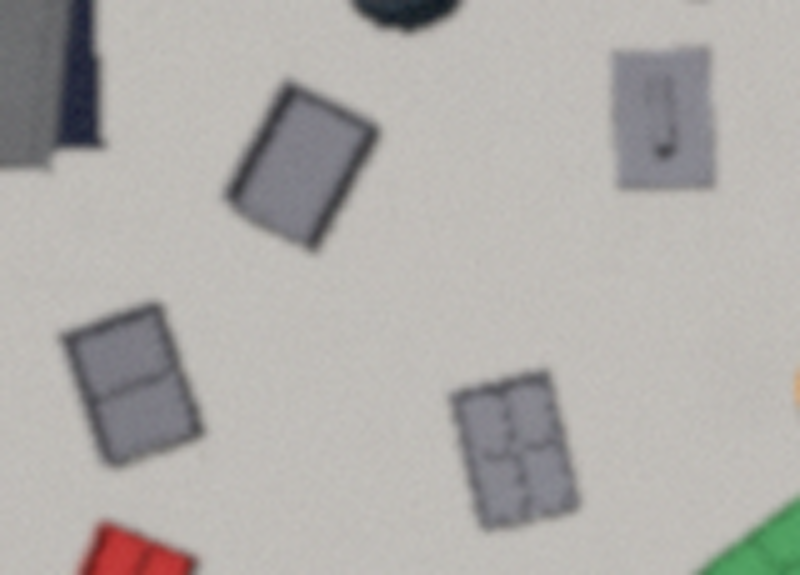

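View pics/sb.png

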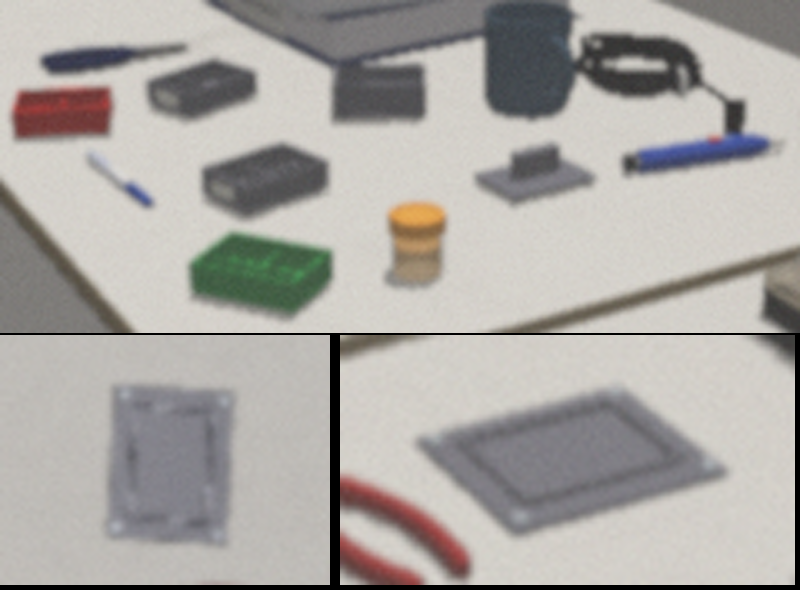

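Left to right, the top crop shows deep tray (no divider) upper left, two-compartment lower left, four-compartment at lower centre and the lid upper right; the base is separately visible, with its rim clear. Now I'll measure them.

```bash
cat >> h.py <<'E'
def contour(c,seed,win=45,thr=168,S=4):
    im=cv2.cvtColor(c['image'],cv2.COLOR_RGB2GRAY); u,v=map(int,seed)
    x0,y0=max(u-win,0),max(v-win,0)
    b=cv2.GaussianBlur(cv2.resize(im[y0:v+win,x0:u+win],None,fx=S,fy=S,interpolation=cv2.INTER_CUBIC),(0,0),3)
    cs,_=cv2.findContours((b<thr).astype(np.uint8),cv2.RETR_EXTERNAL,cv2.CHAIN_APPROX_NONE)
    p=((u-x0+.5)*S,(v-y0+.5)*S)
    k=max(cs,key=lambda k:cv2.pointPolygonTest(k,p,True))
    return (k[:,0].astype(float)+.5)/S-.5+[x0,y0]
def rect(c,seed,zt,zb=0,**k):
    """pose from silhouette: far edges at zt, near edges at zb"""
    ct=contour(c,seed,**k)
    A=np.array([onz(c,*p,zt)[:2] for p in ct]);B=np.array([onz(c,*p,zb)[:2] for p in ct])
    (_,(w,h),a)=cv2.minAreaRect(A.astype(np.float32)); a=np.radians(a)
    if w<h: a+=np.pi/2
    a=(a+np.pi/2)%np.pi-np.pi/2
    o=ray(c,0,0)[0][:2]; ctr=np.zeros(2); dims=[]
    for th in(a,a+np.pi/2):
        d=np.array([np.cos(th),np.sin(th)]); hi=[np.percentile(X@d,99) for X in(A,B)]; lo=[np.percentile(X@d,1) for X in(A,B)]
        n=(A.mean(0)-o)@d>0
        H=hi[0] if n else hi[1]; L=lo[1] if n else lo[0]
        dims.append(H-L); ctr+=d*(H+L)/2
    return ctr,a,np.array(dims),ct
E
python3 - <<'E'
from h import *
t=shot('top');s=shot('side')
S={'deep':((221,207),(293,193),37),'two':((187,252),(241,191),29),'four':((262,265),(260,218),29),'lid':((292,198),None,9),'base':((411,245),(376,291),4)}
for n,(a,b,z) in S.items():
    zb={'lid':5,'base':0}.get(n,4)
    c,th,d,ct=rect(t,a,z,zb); print(n,'top',c.round(1),th.round(3),d.round(1))
    if b is None: continue
    cs=contour(s,b,thr=140 if n!='base' else 160)
    # height: rim corner farthest up in side silhouette
    R=np.array([[np.cos(th),-np.sin(th)],[np.sin(th),np.cos(th)]])
    L=np.array([84,60]) if n!='base' else np.array([112,88])
    zs=np.arange(-5,50,1.); v=[]
    for zz in zs:
        cc=rect(t,a,zz,zb)[0] if 0 else c
        v.append(min(proj(s,[*(cc+R@(L/2*[i,j])),zz])[1] for i in(-1,1) for j in(-1,1)))
    print('  side h',np.interp(-np.percentile(cs[:,1],.5),-np.array(v),zs).round(1))
    c2,th2,d2,_=rect(s,b,z,0,thr=140 if n!='base' else 160);print('  side',c2.round(1),th2.round(3),d2.round(1))
# lid handle
E
```

```text
deep top [585.8 272.5] -0.491 [92.6 67.5]
  side h 49.0
  side [683.6 476.9] 1.036 [498.2 351.8]
two top [454.6 373.7] 0.333 [91.6 66. ]
  side h 26.5
  side [453.2 376.2] 0.341 [75.5 47.9]
four top [412.4 142.9] 0.227 [91.8 65.4]
  side h 25.4
  side [411.6 144.9] 0.227 [77.7 49.8]
lid top [614.   53.8] 0.041 [89.9 64.8]
base top [ 466.1 -305.5] -0.062 [116.6  92.3]
  side h -0.5
  side [ 464.8 -305.4] -0.073 [109.6  84.8]
```

```bash
python3 - <<'E'
from h import *
t=shot('top');s=shot('side')
for th in (150,140):
  for n,a,z,zb in (('deep',(221,207),37,4),('two',(187,252),29,4),('four',(262,265),29,4),('lid',(292,198),9,5),('base',(411,245),4,0)):
    c,q,d,_=rect(t,a,z,zb,thr=th); print(th,n,c.round(1),q.round(3),d.round(1))
for n,p,q in (('deep',(236,201),(307,184.5)),('deep',(218,191),(282,184.5)),('lid',(292.6,196),(340.5,210.5))):
    X,e=tri(t,p,s,q); print(n,X.round(1),e.round(1))
c=contour(s,(296,192),win=22,thr=115); print(c.min(0),c.max(0))
# centre of base inner rim by side: corners from crop
B=[(472,446),(605,403),(678,460),(528,503)]
print([onz(s,325+x/4.55,265+(y-335)/4.55,8)[:2].round(1).tolist() for x,y in B])
E
```

```text
150 deep [586.  272.3] -0.493 [88.3 63.5]
150 two [454.7 373.9] 0.333 [87.6 62. ]
150 four [412.6 143. ] 0.227 [87.5 61. ]
150 lid [613.8  53.6] 0.042 [83.5 58.5]
150 base [ 465.7 -305.4] -0.068 [111.1  86.6]
140 deep [586.1 272.3] -0.494 [86.1 61.7]
140 two [454.7 373.8] 0.333 [85.7 60.2]
140 four [412.7 143.1] 0.223 [85.4 58.9]
140 lid [613.4  53.4] 0.04 [79.6 53.4]
140 base [ 465.5 -305.5] -0.06 [107.6  82.6]
deep [601.2 216.7  57.7] 1.3
deep [598.8 289.6  41.2] 77.0
lid [616.2  52.1  28.6] 5.0
[273.625 173.875] [317.375 200.125]
[[558.6, -362.7], [638.9, -365.3], [629.5, -419.7], [546.6, -411.4]]
```

```bash
cat >> h.py <<'E'
from scipy.spatial.transform import Rotation as Ro
def go(x,y,z,phi=None):
    s=read_state(); M=Ro.from_quat(s['eef_rot']).as_matrix(); p=s['tcp_pos']
    d=M.T@(np.array([x,y,z])-p)/10; f=np.arctan2(M[1,0],M[0,0])
    sp=0 if phi is None else (f-phi+np.pi)%(2*np.pi)-np.pi
    print('pos',p.round(1),'phi',f.round(3),'shift cm',d.round(2),'spin',round(sp,3),'j6',s['joints'][5].round(2),'gap',s['finger_gap'].round(1),'F',s['force'].round(1))
E
python3 - <<'E'
from h import *
go(586,272.5,120,2.648)
E
```

```text
Traceback (most recent call last):
  File "h.py", line 49, in go
    print('pos',p.round(1),'phi',f.round(3),'shift cm',d.round(2),'spin',round(sp,3),'j6',s['joints'][5].round(2),'gap',s['finger_gap'].round(1),'F',s['force'].round(1))
                                                                                                                        ^^^^^^^^^^^^^^^^^^^^^
AttributeError: 'float' object has no attribute 'round'
```

```bash
sed -i "s/s\['finger_gap'\].round(1)/round(s['finger_gap'],1)/" h.py
python3 - <<'E'
from h import *
go(586,272.5,120,2.648)
E
```

```text
pos [148.3 581.3 199.8] phi 2.892 shift cm [-50.04 -19.09   7.99] spin 0.244 j6 -0.06 gap 85.5 F [-0.3  1.3  0.6]
```

Request:
play_rows([
  [-25,-9.5,0,0.12,8.5],
  [-50.04,-19.09,0,0.244,8.5],
  [-50.04,-19.09,0,0.244,8.5],
  [-50.04,-19.09,0,0.244,8.5],
  [-50.04,-19.09,0,0.244,8.5],
  [-50.04,-19.09,0,0.244,8.5],
  [-50.04,-19.09,0,0.244,8.5],
  [-50.04,-19.09,0,0.244,8.5],
  [-50.04,-19.09,8,0.244,8.5],
  [-50.04,-19.09,8,0.244,8.5],
])

```text
time_s: 1.55
tcp_pos: [586.0, 270.4, 115.5]
eef_rot: [0.246, 0.969, -0.002, -0.002]
force: [-0.6, 0.8, -0.4]
finger_gap: 85.1
grip_force: 0.0
```

Request:
play_rows([
  [0,0,0,0,8.5],
  [0,0,0,0,8.5],
  [0,0,0,0,8.5],
])

```text
time_s: 1.92
tcp_pos: [586.4, 273.7, 122.8]
eef_rot: [0.244, 0.97, 0.001, 0.002]
force: [-0.3, -0.0, 0.1]
finger_gap: 85.2
grip_force: 0.0
```

```bash
python3 - <<'E'
from h import *
go(586,272.5,3,2.648)
t=shot('top','t1.png');s=shot('side','s1.png')
a=cv2.imread('pics/t1.png')[150:270,150:310]; b=cv2.imread('pics/s1.png')[120:240,210:370]
cv2.imwrite('pics/c1.png',np.vstack([cv2.resize(a,(400,300)),cv2.resize(b,(400,300))]))
E
```

```text
pos [586.4 273.7 122.8] phi 2.649 shift cm [ 1.000e-02 -1.700e-01  1.198e+01] spin 0.001 j6 -0.69 gap 85.2 F [-0.3 -0.   0.1]
```

View pics/c1.png

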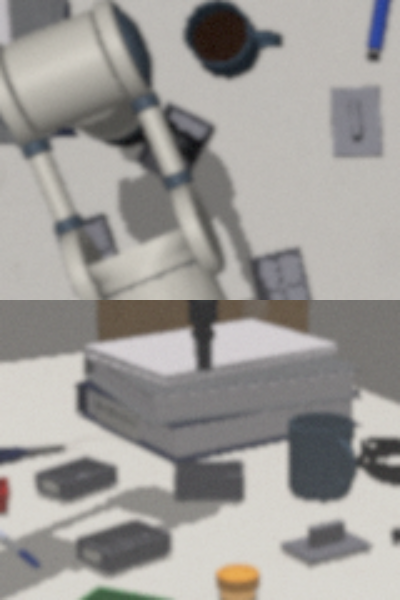

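Request:
play_rows([
  [0,-0.1,4,0,8.5],
  [0,-0.1,8,0,8.5],
  [0,-0.1,10.5,0,8.5],
  [0,-0.1,11.5,0,8.5],
  [0,-0.1,11.5,0,8.5],
  [0,-0.1,11.5,0,8.5],
])

```text
time_s: 2.78
tcp_pos: [586.6, 272.4, 7.3]
eef_rot: [0.244, 0.97, 0.001, 0.001]
force: [-0.0, 0.0, 1.0]
finger_gap: 85.0
grip_force: 0.0
```

```bash
python3 - <<'E'
from h import *
go(586,272.5,3,2.648)
viewer.camera('top')
go(586,272.5,3,2.648)
E
```

```text
pos [586.6 272.4   7.3] phi 2.648 shift cm [ 0.06 -0.02  0.43] spin -0.0 j6 -0.7 gap 85.0 F [-0.  0.  1.]
pos [586.6 272.3   7.3] phi 2.648 shift cm [ 0.06 -0.01  0.43] spin -0.0 j6 -0.7 gap 84.8 F [-0.6 -0.4 -0.3]
```

Request:
play_rows([
  [0,0,0.4,0,8.5],
  [0,0,0.4,0,8.5],
  [0,0,0.4,0,5],
  [0,0,0.4,0,5],
  [0,0,0.4,0,5],
  [0,0,0.4,0,5],
  [0,0,0.4,0,5],
  [0,0,0.4,0,5],
], grip_force=40)

```text
time_s: 3.82
tcp_pos: [586.3, 272.3, 2.6]
eef_rot: [0.244, 0.97, 0.001, 0.001]
force: [-0.7, 0.6, 6.0]
finger_gap: 50.0
grip_force: 2.8
```

Request:
play_rows([
  [0,0,-2,0,5],
  [0,0,-5,0,5],
  [0,0,-8,0,5],
  [0,0,-12,0,5],
  [0,0,-12,0,5],
  [0,0,-12,0,5],
])

```text
time_s: 4.58
tcp_pos: [585.4, 271.7, 121.1]
eef_rot: [0.244, 0.97, -0.0, -0.0]
force: [-0.3, -0.4, 0.4]
finger_gap: 50.5
grip_force: 0.0
```

```bash
python3 - <<'E'
from h import *
go(465.8,-305.5,130,3.075)
t=shot('top','t2.png');s=shot('side','s2.png')
a=cv2.imread('pics/t2.png')[150:270,150:310]; b=cv2.imread('pics/s2.png')[100:220,210:370]
cv2.imwrite('pics/c2.png',np.vstack([cv2.resize(a,(400,300)),cv2.resize(b,(400,300))]))
E
```

```text
pos [585.4 271.7 121.1] phi 2.648 shift cm [-16.83 -56.5   -0.88] spin -0.427 j6 -0.7 gap 50.5 F [-0.3 -0.4  0.4]
```

View pics/c2.png

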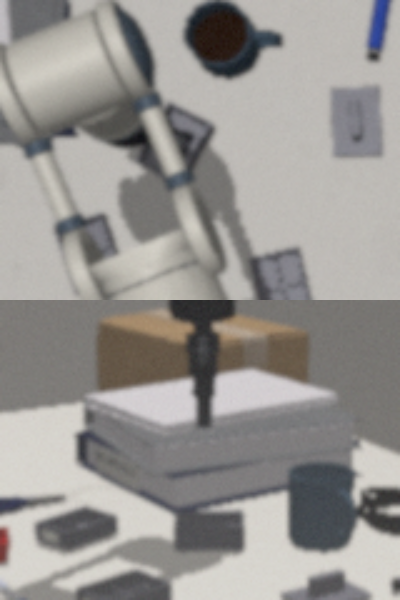

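Request:
play_rows([
  [6,3,-6,0,8.5],
  [12,6,-8,0,8.5],
  [18,6,-8,0,8.5],
  [18,6,-8,0,8.5],
  [18,6,-8,0,8.5],
])

```text
time_s: 5.3
tcp_pos: [453.7, 411.2, 200.5]
eef_rot: [0.243, 0.97, -0.0, -0.0]
force: [0.5, -0.8, 0.2]
finger_gap: 85.4
grip_force: 0.0
```

```bash
python3 - <<'E'
from h import *
go(586,272,130,2.648)
t=shot('top','t3.png');s=shot('side','s3.png')
a=cv2.imread('pics/t3.png')[150:270,150:310]; b=cv2.imread('pics/s3.png')[100:220,210:370]
cv2.imwrite('pics/c3.png',np.vstack([cv2.resize(a,(400,300)),cv2.resize(b,(400,300))]))
try:
  c,q,d,_=rect(t,(221,207),37,4,thr=145); print(c,q,d)
except Exception as e: print(e)
for z in (0,37): print([proj(s,[586+np.cos(-.493)*42*i-np.sin(-.493)*30*j,272.5+np.sin(-.493)*42*i+np.cos(-.493)*30*j,z]).round(1).tolist() for i in(-1,1) for j in(-1,1)])
E
```

```text
pos [453.7 411.2 200.5] phi 2.651 shift cm [-18.23  -6.04   7.04] spin 0.003 j6 -0.4 gap 85.4 F [ 0.5 -0.8  0.2]
[585.94107955 271.85726044] -0.4851268170700411 [87.69394954 63.57222451]
[[279.7, 201.8], [280.2, 195.1], [307.6, 201.4], [307.1, 194.7]]
[[279.3, 190.2], [279.9, 183.8], [307.5, 189.8], [307.0, 183.5]]
```

View pics/c3.png

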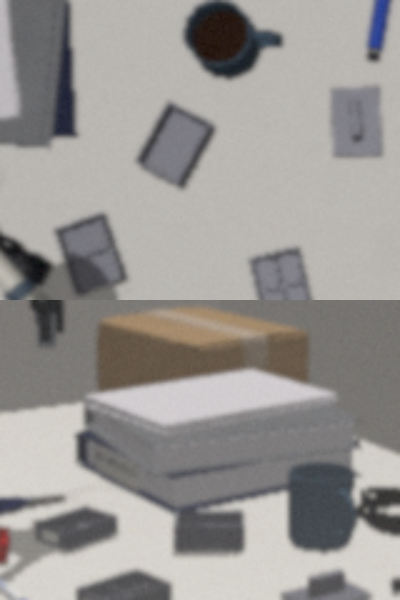

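Deep tray is still in place; the fingers closed above it (side view: tips near (292,148) at TCP z≈122, higher than expected). I'll check the tip height against the cameras.

```bash
python3 - <<'E'
from h import *
t=shot('top');s=shot('side')
p=read_state()['tcp_pos']; phi=2.65; y=np.array([np.sin(phi),-np.cos(phi),0])
print(p)
for dz in(0,13,30,45): print(dz,[ (proj(c,p+[0,0,dz]+y*0.0).round(1).tolist(),proj(c,p+[0,0,dz]+y*45).round(1).tolist(),proj(c,p+[0,0,dz]-y*45).round(1).tolist()) for c in(s,t)])
a=s['image'][60:160,190:290][:,:,::-1]; b=t['image'][220:300,130:230][:,:,::-1]
cv2.imwrite('pics/c4.png',np.vstack([cv2.resize(a,(500,300*500//300)),np.zeros((5,500,3),np.uint8)]))
cv2.imwrite('pics/c4.png',np.hstack([cv2.resize(a,(400,400),interpolation=2),cv2.copyMakeBorder(cv2.resize(b,(400,320),interpolation=2),0,80,0,0,0)]))
E
```

```text
[456.14595109 408.96853407 199.96282666]
0 [([233.1, 129.9], [234.7, 126.8], [231.3, 133.3]), ([155.8, 247.2], [141.2, 239.4], [170.4, 254.9])]
13 [([232.8, 125.6], [234.4, 122.6], [231.0, 128.9]), ([154.3, 246.8], [139.6, 239.1], [169.0, 254.7])]
30 [([232.4, 120.0], [234.1, 117.1], [230.7, 123.1]), ([152.3, 246.4], [137.4, 238.5], [167.2, 254.3])]
45 [([232.1, 114.9], [233.8, 112.2], [230.3, 117.9]), ([150.4, 246.0], [135.4, 238.1], [165.5, 254.0])]
```

View pics/c4.png

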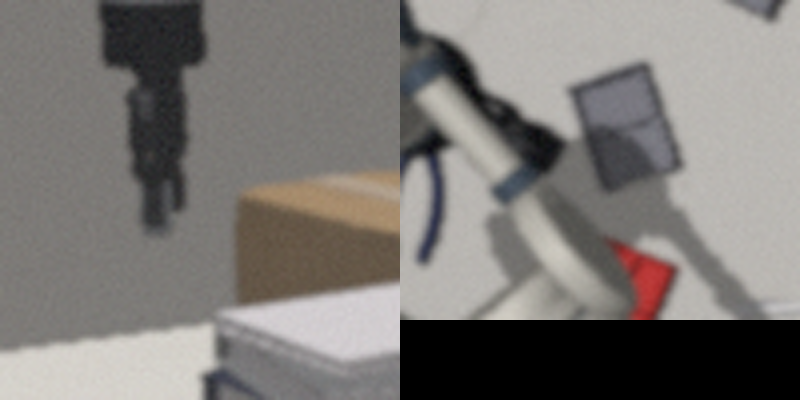

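Side-view fingertips at (229,118) and (234.5,112.5) fit the tip being about 45 mm above the reported TCP, rather than 13, with lateral agreement good. So the reported z is about 30 mm lower than reality; I'll go deeper, in steps, watching force.

Request:
play_rows([
  [-6,-2,0,0,8.5],
  [-12,-4,0,0,8.5],
  [-17.9,-6.2,2,0,8.5],
  [-17.9,-6.2,7,0,8.5],
  [-17.9,-6.2,12,0,8.5],
  [-17.9,-6.2,16,0,8.5],
  [-17.9,-6.2,16,0,8.5],
  [-17.9,-6.2,16,0,8.5],
  [-17.9,-6.2,16,0,8.5],
])

```text
time_s: 6.62
tcp_pos: [585.4, 270.9, 44.4]
eef_rot: [0.245, 0.97, 0.001, 0.002]
force: [0.2, 0.2, 0.5]
finger_gap: 84.9
grip_force: 0.0
```

```bash
python3 - <<'E'
from h import *
go(586,272,-28,2.655)
E
```

```text
pos [585.4 270.9  44.4] phi 2.647 shift cm [0.02 0.1  7.24] spin -0.008 j6 -0.7 gap 84.9 F [0.2 0.2 0.5]
```

Request:
play_rows([
  [0,0.1,4,0,8.5],
  [0,0.1,5.5,0,8.5],
  [0,0.1,6.3,0,8.5],
  [0,0.1,6.8,0,8.5],
  [0,0.1,6.8,0,8.5],
  [0,0.1,6.8,0,8.5],
])

```text
time_s: 7.38
tcp_pos: [584.7, 271.7, -25.8]
eef_rot: [0.244, 0.97, 0.0, 0.001]
force: [0.2, -0.2, 0.9]
finger_gap: 84.9
grip_force: 0.0
```

```bash
python3 - <<'E'
from h import *
go(586,272,-28,2.655)
s=shot('side'); a=s['image'][140:220,240:360][:,:,::-1]
cv2.imwrite('pics/c5.png',cv2.resize(a,(480,320),interpolation=2))
E
```

```text
pos [584.7 271.7 -25.8] phi 2.648 shift cm [-0.09  0.09  0.22] spin -0.007 j6 -0.69 gap 84.9 F [ 0.2 -0.2  0.9]
```

View pics/c5.png

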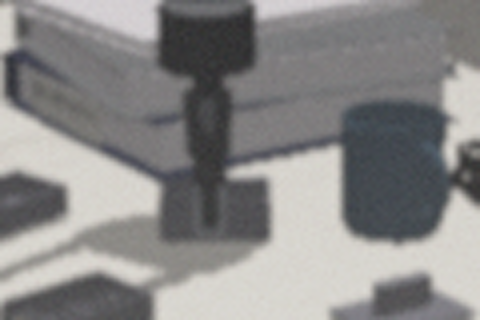

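The near finger now stands in front of the deep tray, its tip at about (292,198), a little above the table line. Closing.

Request:
play_rows([
  [-0.08,0.05,0,-0.007,8.5],
  [-0.08,0.05,0,-0.007,5],
  [-0.08,0.05,0,-0.007,5],
  [-0.08,0.05,0,-0.007,5],
  [-0.08,0.05,0,-0.007,5],
  [-0.08,0.05,0,-0.007,5],
  [-0.08,0.05,0,-0.007,5],
], grip_force=40)

```text
time_s: 8.3
tcp_pos: [585.4, 271.6, -26.5]
eef_rot: [0.241, 0.971, 0.0, 0.0]
force: [0.9, -0.0, 3.2]
finger_gap: 59.6
grip_force: 42.9
```

Request:
play_rows([
  [0,0,-2,0,5],
  [0,0,-5,0,5],
  [0,0,-9,0,5],
  [0,0,-12,0,5],
  [0,0,-12,0,5],
  [0,0,-12,0,5],
])

```text
time_s: 9.05
tcp_pos: [584.4, 271.2, 91.7]
eef_rot: [0.241, 0.971, -0.001, -0.001]
force: [-0.3, -0.4, -1.7]
finger_gap: 59.0
grip_force: 43.5
```

```bash
python3 - <<'E'
from h import *
go(465.8,-305.5,100,3.075)
E
```

```text
pos [584.4 271.2  91.7] phi 2.655 shift cm [-16.49 -56.52  -0.76] spin -0.42 j6 -0.7 gap 59.0 F [-0.3 -0.4 -1.7]
```

Request:
play_rows([
  [-4,-14,-2,-0.1,5],
  [-8,-28,-2,-0.2,5],
  [-12,-42,-2,-0.3,5],
  [-16.5,-56.5,-2,-0.42,5],
  [-16.5,-56.5,-2,-0.42,5],
  [-16.5,-56.5,-2,-0.42,5],
  [-16.5,-56.5,-2,-0.42,5],
  [-16.5,-56.5,-2,-0.42,5],
  [-16.5,-56.5,-2,-0.42,5],
  [-16.5,-56.5,-2,-0.42,5],
])

```text
time_s: 10.3
tcp_pos: [464.3, -307.5, 110.4]
eef_rot: [0.035, 0.999, 0.001, -0.002]
force: [0.8, 1.2, -0.4]
finger_gap: 59.3
grip_force: 43.9
```

Request:
play_rows([
  [0,0,0,0,5],
  [0,0,0,0,5],
  [0,0,0,0,5],
  [0,0,0,0,5],
  [0,0,0,0,5],
  [0,0,0,0,5],
])

```text
time_s: 11.05
tcp_pos: [466.8, -304.8, 113.3]
eef_rot: [0.033, 0.999, -0.0, 0.0]
force: [-0.1, 0.5, -0.9]
finger_gap: 59.4
grip_force: 43.9
```

```bash
python3 - <<'E'
from h import *
go(465.8,-305.5,0,3.075)
t=shot('top','t6.png');s=shot('side','s6.png')
a=t['image'][195:285,350:470][:,:,::-1]; b=s['image'][180:340,300:460][:,:,::-1]
cv2.imwrite('pics/c6.png',np.hstack([cv2.resize(a,(400,300),interpolation=2),cv2.resize(b,(300,300),interpolation=2)]))
E
```

```text
pos [ 466.8 -304.8  113.3] phi 3.075 shift cm [ 0.1  -0.07 11.33] spin 0.0 j6 -2.14 gap 59.4 F [-0.1  0.5 -0.9]
```

View pics/c6.png

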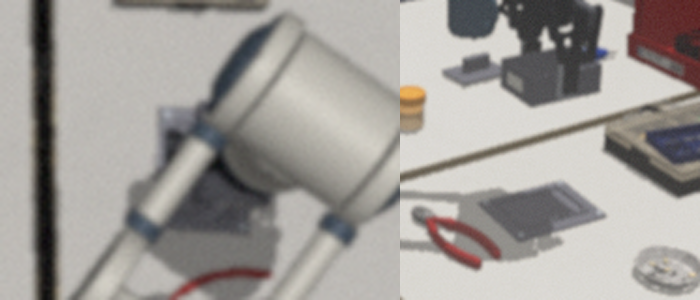

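Held tray hangs level over the base (side view centre ≈(338,222)). Descend to hover.

Request:
play_rows([
  [0.1,-0.07,4,0,5],
  [0.1,-0.07,8,0,5],
  [0.1,-0.07,11,0,5],
  [0.1,-0.07,12,0,5],
  [0.1,-0.07,12,0,5],
  [0.1,-0.07,12,0,5],
  [0.1,-0.07,12,0,5],
])

```text
time_s: 12.02
tcp_pos: [466.5, -306.4, -5.1]
eef_rot: [0.033, 0.999, -0.001, 0.001]
force: [-0.6, 0.0, -1.4]
finger_gap: 59.4
grip_force: 43.9
```

```bash
python3 - <<'E'
from h import *
go(465.8,-305.5,-23,3.075)
t=shot('top','t7.png');s=shot('side','s7.png')
p=read_state()['tcp_pos']; a=3.075-np.pi
R=np.array([[np.cos(a),-np.sin(a)],[np.sin(a),np.cos(a)]])
for z in (31,63): print(z,[proj(s,[*(p[:2]+R@[i*42,j*30]),p[2]+z-0.]).round(1).tolist() for i,j in((-1,-1),(1,-1),(1,1),(-1,1))])
a=s['image'][220:330,320:440][:,:,::-1]
cv2.imwrite('pics/c7.png',cv2.resize(a,(600,550),interpolation=2))
E
```

```text
pos [ 466.5 -306.4   -5.1] phi 3.075 shift cm [0.08 0.08 1.79] spin -0.0 j6 -2.15 gap 59.4 F [-0.6  0.  -1.4]
31 [[366.5, 293.5], [401.9, 283.6], [385.2, 270.9], [350.8, 279.9]]
63 [[367.2, 279.1], [403.1, 269.7], [386.1, 257.4], [351.3, 266.0]]
```

View pics/c7.png

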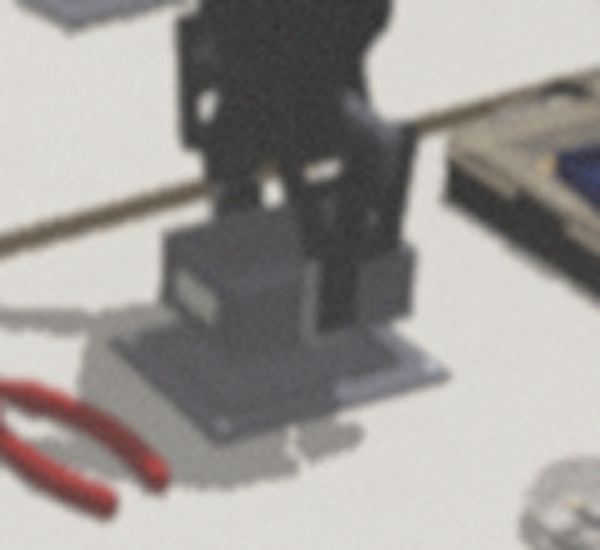

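Tray hovers over the base, its near bottom corner at (366,290), about where predicted. Lower it home.

Request:
play_rows([
  [0.08,0.08,0.6,0,5],
  [0.08,0.08,1.0,0,5],
  [0.08,0.08,1.4,0,5],
  [0.08,0.08,1.6,0,5],
  [0.08,0.08,1.7,0,5],
  [0.08,0.08,1.7,0,5],
  [0.08,0.08,1.7,0,5],
])

```text
time_s: 13.0
tcp_pos: [465.0, -305.0, -22.5]
eef_rot: [0.033, 0.999, -0.0, 0.0]
force: [-3.4, 2.3, 5.9]
finger_gap: 59.4
grip_force: 44.9
```

Request:
play_rows([
  [0,0,0.1,0,5],
  [0,0,0.1,0,5],
])

```text
time_s: 13.25
tcp_pos: [465.1, -305.0, -22.6]
eef_rot: [0.033, 0.999, -0.0, 0.0]
force: [-5.1, 3.2, 10.7]
finger_gap: 59.2
grip_force: 45.5
```

Request:
play_rows([
  [0,0,0,0,7],
  [0,0,0,0,7],
  [0,0,0,0,8.5],
  [0,0,0,0,8.5],
  [0,0,-3,0,8.5],
  [0,0,-7,0,8.5],
  [0,0,-12,0,8.5],
  [0,0,-16,0,8.5],
  [0,0,-16,0,8.5],
])

```text
time_s: 14.38
tcp_pos: [466.6, -306.1, 140.0]
eef_rot: [0.033, 0.999, -0.002, 0.003]
force: [0.4, -0.1, -0.5]
finger_gap: 85.3
grip_force: 0.0
```

```bash
python3 - <<'E'
from h import *
go(454.7,373.5,115,3.475)
t=shot('top','t8.png');s=shot('side','s8.png')
c,q,d,ct=rect(s,(376,282),37,0,thr=110); print(c,q,d)
a=s['image'][220:330,320:440][:,:,::-1]
cv2.imwrite('pics/c8.png',cv2.resize(a,(600,550),interpolation=2))
a=-0.066;R=np.array([[np.cos(a),-np.sin(a)],[np.sin(a),np.cos(a)]])
for z in (9,41): print(z,[proj(s,[*(np.array([465.6,-305.5])+R@[i*42,j*30]),z]).round(1).tolist() for i,j in((-1,-1),(1,-1),(1,1),(-1,1))])
E
```

```text
pos [ 466.6 -306.1  140. ] phi 3.075 shift cm [ 5.73 67.74  2.16] spin -0.4 j6 -2.15 gap 85.3 F [ 0.4 -0.1 -0.5]
[ 459.13762496 -309.75912005] -0.0634273092599269 [95.25540785 70.9056365 ]
9 [[365.7, 300.6], [400.9, 290.5], [384.4, 277.6], [350.2, 286.7]]
41 [[366.4, 286.4], [402.1, 276.8], [385.2, 264.3], [350.7, 273.0]]
```

View pics/c8.png

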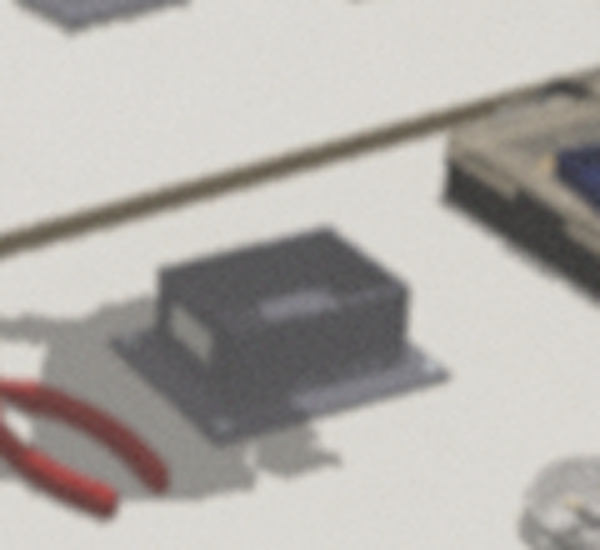

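Deep tray sits level inside the rim (rim corners (352,274), (402,278), (386,266) match prediction). Next: two-compartment tray.

Request:
play_rows([
  [1,14,0,-0.08,8.5],
  [2,28,0,-0.16,8.5],
  [3.4,42,0,-0.25,8.5],
  [5.73,67.7,0,-0.4,8.5],
  [5.73,67.7,0,-0.4,8.5],
  [5.73,67.7,0,-0.4,8.5],
  [5.73,67.7,0,-0.4,8.5],
  [5.73,67.7,0,-0.4,8.5],
  [5.73,67.7,0,-0.4,8.5],
  [5.73,67.7,0,-0.4,8.5],
])

```text
time_s: 15.72
tcp_pos: [452.8, 321.6, 132.8]
eef_rot: [-0.166, 0.986, -0.001, -0.001]
force: [0.4, -0.2, 0.9]
finger_gap: 85.0
grip_force: 0.0
```

Request:
play_rows([
  [0,0,0,0,8.5],
  [0,0,0,0,8.5],
  [0,0,0,0,8.5],
  [0,0,4,0,8.5],
  [0,0,8,0,8.5],
  [0,0,10,0,8.5],
  [0,0,10,0,8.5],
  [0,0,10,0,8.5],
  [0,0,10,0,8.5],
])

```text
time_s: 16.85
tcp_pos: [455.1, 320.6, 37.3]
eef_rot: [-0.166, 0.986, 0.001, 0.002]
force: [0.3, -0.5, -0.9]
finger_gap: 85.0
grip_force: 0.0
```

```bash
python3 - <<'E'
from h import *
go(454.7,373.7,-28,3.475)
E
```

```text
pos [455.1 320.6  37.3] phi -2.809 shift cm [-1.67  5.02  6.54] spin -0.0 j6 -1.35 gap 85.0 F [ 0.3 -0.5 -0.9]
```

Request:
play_rows([
  [-1.67,5.02,0,0,8.5],
  [-1.67,5.02,0,0,8.5],
  [-1.67,5.02,2,0,8.5],
  [-1.67,5.02,4,0,8.5],
  [-1.67,5.02,4,0,8.5],
  [-1.67,5.02,4,0,8.5],
  [-1.67,5.02,4,0,8.5],
])

```text
time_s: 17.73
tcp_pos: [453.9, 373.1, -3.9]
eef_rot: [-0.166, 0.986, 0.0, 0.001]
force: [0.4, 1.1, -0.1]
finger_gap: 85.1
grip_force: 0.0
```

```bash
python3 - <<'E'
from h import *
go(454.7,373.7,-28,3.475)
E
```

```text
pos [453.9 373.1  -3.9] phi -2.809 shift cm [-0.09  0.03  2.41] spin -0.001 j6 -1.27 gap 85.1 F [ 0.4  1.1 -0.1]
```

Request:
play_rows([
  [-0.09,0.03,1.3,0,8.5],
  [-0.09,0.03,2.1,0,8.5],
  [-0.09,0.03,2.6,0,8.5],
  [-0.09,0.03,2.6,0,8.5],
  [-0.09,0.03,2.6,0,5],
  [-0.09,0.03,2.6,0,5],
  [-0.09,0.03,2.6,0,5],
  [-0.09,0.03,2.6,0,5],
  [-0.09,0.03,2.6,0,5],
  [-0.09,0.03,2.6,0,5],
])

```text
time_s: 18.98
tcp_pos: [454.6, 373.8, -30.2]
eef_rot: [-0.166, 0.986, 0.0, 0.001]
force: [1.2, 0.3, 4.0]
finger_gap: 59.0
grip_force: 43.5
```

Request:
play_rows([
  [0,0,-2,0,5],
  [0,0,-5,0,5],
  [0,0,-9,0,5],
  [0,0,-14,0,5],
  [0,0,-14,0,5],
  [0,0,-14,0,5],
])

```text
time_s: 19.73
tcp_pos: [453.8, 373.3, 109.1]
eef_rot: [-0.166, 0.986, -0.0, -0.0]
force: [-0.4, -0.0, -1.1]
finger_gap: 59.1
grip_force: 43.4
```

```bash
python3 - <<'E'
from h import *
go(465.6,-305.4,110,3.075)
E
```

```text
pos [453.8 373.3 109.1] phi -2.808 shift cm [ 21.09 -64.52  -0.07] spin 0.4 j6 -1.27 gap 59.1 F [-0.4 -0.  -1.1]
```

Request:
play_rows([
  [4.2,-13,-1,0.08,5],
  [8.4,-26,-1,0.16,5],
  [12.6,-39,-1,0.24,5],
  [17,-52,-1,0.32,5],
  [21.1,-64.5,-1,0.4,5],
  [21.1,-64.5,-1,0.4,5],
  [21.1,-64.5,-1,0.4,5],
  [21.1,-64.5,-1,0.4,5],
  [21.1,-64.5,-1,0.4,5],
  [21.1,-64.5,-1,0.4,5],
])

```text
time_s: 20.98
tcp_pos: [463.5, -252.6, 116.7]
eef_rot: [0.033, 0.999, 0.001, -0.002]
force: [0.6, 0.1, -0.8]
finger_gap: 59.4
grip_force: 43.6
```

```bash
python3 - <<'E'
from h import *
go(465.6,-305.4,110,3.075)
E
```

```text
pos [ 463.5 -252.6  116.7] phi 3.075 shift cm [-0.56 -5.26  0.66] spin -0.0 j6 -2.07 gap 59.4 F [ 0.6  0.1 -0.8]
```

Request:
play_rows([
  [-0.4,-5,0,0,5],
  [-0.4,-5,0,0,5],
  [-0.4,-5,3,0,5],
  [-0.4,-5,6,0,5],
  [-0.4,-5,8,0,5],
  [-0.4,-5,8,0,5],
  [-0.4,-5,8,0,5],
  [-0.4,-5,8,0,5],
])

```text
time_s: 21.98
tcp_pos: [466.3, -301.8, 40.6]
eef_rot: [0.033, 0.999, -0.001, 0.001]
force: [-0.1, -0.1, -0.8]
finger_gap: 59.3
grip_force: 43.7
```

```bash
python3 - <<'E'
from h import *
go(465.3,-305.2,6,3.075)
E
```

```text
pos [ 466.3 -301.8   40.6] phi 3.075 shift cm [ 0.08 -0.34  3.46] spin -0.0 j6 -2.14 gap 59.3 F [-0.1 -0.1 -0.8]
```

Request:
play_rows([
  [0.08,-0.34,1.5,0,5],
  [0.08,-0.34,2.2,0,5],
  [0.08,-0.34,2.2,0,5],
  [0.08,-0.34,2.2,0,5],
  [0.08,-0.34,2.2,0,5],
])

```text
time_s: 22.6
tcp_pos: [464.7, -304.8, 17.3]
eef_rot: [0.033, 0.999, -0.0, 0.0]
force: [-0.0, -0.7, -1.6]
finger_gap: 59.2
grip_force: 43.8
```

```bash
python3 - <<'E'
from h import *
go(465.2,-305.1,6,3.075)
E
```

```text
pos [ 464.7 -304.8   17.3] phi 3.075 shift cm [-0.05 -0.02  1.13] spin -0.0 j6 -2.15 gap 59.2 F [-0.  -0.7 -1.6]
```

Request:
play_rows([
  [-0.05,-0.02,0.5,0,5],
  [-0.05,-0.02,0.8,0,5],
  [-0.05,-0.02,1.0,0,5],
  [-0.05,-0.02,1.15,0,5],
  [-0.05,-0.02,1.2,0,5],
  [-0.05,-0.02,1.2,0,5],
  [-0.05,-0.02,1.2,0,5],
])

```text
time_s: 23.48
tcp_pos: [465.1, -305.0, 5.7]
eef_rot: [0.033, 0.999, -0.0, 0.0]
force: [-2.0, 2.3, 4.8]
finger_gap: 58.9
grip_force: 44.5
```

Request:
play_rows([
  [0,0,0.05,0,5],
  [0,0,0,0,7],
  [0,0,0,0,7],
  [0,0,0,0,8.5],
  [0,0,0,0,8.5],
  [0,0,-3,0,8.5],
  [0,0,-7,0,8.5],
  [0,0,-11,0,8.5],
  [0,0,-13,0,8.5],
  [0,0,-13,0,8.5],
])

```text
time_s: 24.72
tcp_pos: [465.6, -305.4, 136.1]
eef_rot: [0.033, 0.999, -0.001, 0.001]
force: [-0.0, -0.7, -1.1]
finger_gap: 85.0
grip_force: 0.0
```

```bash
python3 - <<'E'
from h import *
go(412.6,143,110,0.226+np.pi)
t=shot('top','t9.png');s=shot('side','s9.png')
a=s['image'][220:330,320:440][:,:,::-1]
cv2.imwrite('pics/c9.png',cv2.resize(a,(600,550),interpolation=2))
a=-0.066;R=np.array([[np.cos(a),-np.sin(a)],[np.sin(a),np.cos(a)]])
for z in (41,65): print(z,[proj(s,[*(np.array([465.4,-305.3])+R@[i*42,j*30]),z]).round(1).tolist() for i,j in((-1,-1),(1,-1),(1,1),(-1,1))])
E
```

```text
pos [ 465.6 -305.4  136.1] phi 3.075 shift cm [ 8.29 44.39  2.53] spin -0.293 j6 -2.15 gap 85.0 F [-0.  -0.7 -1.1]
41 [[366.3, 286.4], [401.9, 276.7], [385.1, 264.3], [350.5, 273.0]]
65 [[366.8, 275.5], [402.8, 266.1], [385.8, 254.0], [350.9, 262.5]]
```

View pics/c9.png

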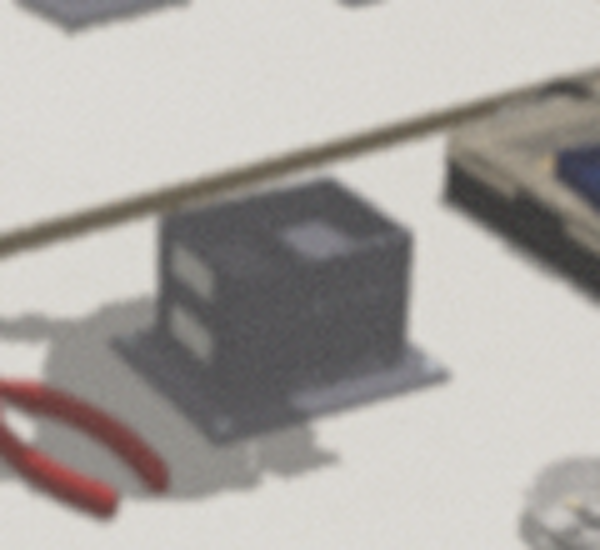

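Two-compartment tray is flush on the deep tray (walls continuous, rim corners at (352,262), (402,267) as predicted). Next the four-compartment tray.

Request:
play_rows([
  [2.4,13,0,-0.08,8.5],
  [5,26,0,-0.16,8.5],
  [8.3,44.4,0,-0.293,8.5],
  [8.3,44.4,0,-0.293,8.5],
  [8.3,44.4,0,-0.293,8.5],
  [8.3,44.4,0,-0.293,8.5],
  [8.3,44.4,0,-0.293,8.5],
  [8.3,44.4,0,-0.293,8.5],
  [8.3,44.4,0,-0.293,8.5],
  [8.3,44.4,0,-0.293,8.5],
])

```text
time_s: 26.08
tcp_pos: [411.9, 142.2, 134.1]
eef_rot: [-0.112, 0.994, -0.0, -0.001]
force: [-0.7, 0.3, 0.0]
finger_gap: 84.9
grip_force: 0.0
```

Request:
play_rows([
  [0,0,4,0,8.5],
  [0,0,8,0,8.5],
  [0,0,11,0,8.5],
  [0,0,12,0,8.5],
  [0,0,12,0,8.5],
  [0,0,12,0,8.5],
  [0,0,12,0,8.5],
])

```text
time_s: 26.95
tcp_pos: [412.7, 143.8, 16.3]
eef_rot: [-0.113, 0.994, 0.0, 0.001]
force: [0.6, 0.2, 0.0]
finger_gap: 84.9
grip_force: 0.0
```

```bash
python3 - <<'E'
from h import *
go(412.6,143,-30,3.368)
E
```

```text
pos [412.7 143.8  16.3] phi -2.916 shift cm [ 0.04 -0.07  4.63] spin -0.0 j6 -1.54 gap 84.9 F [0.6 0.2 0. ]
```

Request:
play_rows([
  [0,-0.05,2.5,0,8.5],
  [0,-0.05,4,0,8.5],
  [0,-0.05,4.6,0,8.5],
  [0,-0.05,4.6,0,8.5],
  [0,-0.05,4.6,0,5],
  [0,-0.05,4.6,0,5],
  [0,-0.05,4.6,0,5],
  [0,-0.05,4.6,0,5],
  [0,-0.05,4.6,0,5],
  [0,-0.05,4.6,0,5],
])

```text
time_s: 28.2
tcp_pos: [412.8, 143.4, -30.2]
eef_rot: [-0.113, 0.994, 0.0, 0.001]
force: [0.9, -0.2, 6.2]
finger_gap: 59.4
grip_force: 43.1
```

Request:
play_rows([
  [0,0,-2,0,5],
  [0,0,-5,0,5],
  [0,0,-9,0,5],
  [0,0,-14,0,5],
  [0,0,-16,0,5],
  [0,0,-16,0,5],
  [0,0,-16,0,5],
])

```text
time_s: 29.08
tcp_pos: [410.9, 142.9, 126.3]
eef_rot: [-0.113, 0.994, -0.0, -0.002]
force: [0.2, -0.3, -1.3]
finger_gap: 59.1
grip_force: 43.6
```

```bash
python3 - <<'E'
from h import *
go(465.2,-305.1,130,3.075)
E
```

```text
pos [410.9 142.9 126.3] phi -2.915 shift cm [  4.76 -44.88  -0.34] spin 0.293 j6 -1.54 gap 59.1 F [ 0.2 -0.3 -1.3]
```

Request:
play_rows([
  [1.4,-13,-1,0.08,5],
  [2.8,-26,-1,0.17,5],
  [4.7,-44.8,-1,0.293,5],
  [4.7,-44.8,-1,0.293,5],
  [4.7,-44.8,-1,0.293,5],
  [4.7,-44.8,-1,0.293,5],
  [4.7,-44.8,-1,0.293,5],
  [4.7,-44.8,-1,0.293,5],
  [4.7,-44.8,-1,0.293,5],
  [4.7,-44.8,-1,0.293,5],
])

```text
time_s: 30.32
tcp_pos: [466.5, -302.3, 138.1]
eef_rot: [0.033, 0.999, 0.001, -0.001]
force: [-0.4, 0.2, -0.9]
finger_gap: 59.2
grip_force: 43.9
```

Request:
play_rows([
  [0,0,0,0,5],
  [0,0,3,0,5],
  [0,0,6,0,5],
  [0,0,7.5,0,5],
  [0,0,7.5,0,5],
  [0,0,7.5,0,5],
  [0,0,7.5,0,5],
])

```text
time_s: 31.2
tcp_pos: [467.3, -304.5, 65.5]
eef_rot: [0.033, 0.999, -0.001, 0.001]
force: [0.9, -0.2, -0.5]
finger_gap: 59.4
grip_force: 43.9
```

```bash
python3 - <<'E'
from h import *
go(465.2,-305.1,30,3.075)
E
```

```text
pos [ 467.3 -304.5   65.5] phi 3.075 shift cm [ 0.21 -0.07  3.55] spin -0.0 j6 -2.14 gap 59.4 F [ 0.9 -0.2 -0.5]
```

Request:
play_rows([
  [0.2,-0.07,1.5,0,5],
  [0.2,-0.07,2.3,0,5],
  [0.2,-0.07,2.3,0,5],
  [0.2,-0.07,2.3,0,5],
  [0.2,-0.07,2.3,0,5],
])

```text
time_s: 31.82
tcp_pos: [464.8, -304.7, 41.3]
eef_rot: [0.033, 0.999, -0.0, 0.0]
force: [-0.1, 1.1, -1.3]
finger_gap: 59.5
grip_force: 43.9
```

```bash
python3 - <<'E'
from h import *
go(465.2,-305.1,30,3.075)
E
```

```text
pos [ 464.8 -304.7   41.3] phi 3.075 shift cm [-0.04 -0.04  1.13] spin -0.0 j6 -2.15 gap 59.5 F [-0.1  1.1 -1.3]
```

Request:
play_rows([
  [-0.04,-0.04,0.5,0,5],
  [-0.04,-0.04,0.8,0,5],
  [-0.04,-0.04,1.0,0,5],
  [-0.04,-0.04,1.15,0,5],
  [-0.04,-0.04,1.2,0,5],
  [-0.04,-0.04,1.2,0,5],
  [-0.04,-0.04,1.2,0,5],
])

```text
time_s: 32.7
tcp_pos: [465.0, -305.0, 29.8]
eef_rot: [0.033, 0.999, -0.0, 0.0]
force: [-1.7, 2.0, 5.7]
finger_gap: 59.5
grip_force: 44.7
```

Request:
play_rows([
  [0,0,0.05,0,5],
  [0,0,0,0,7],
  [0,0,0,0,7],
  [0,0,0,0,8.5],
  [0,0,0,0,8.5],
  [0,0,-3,0,8.5],
  [0,0,-7,0,8.5],
  [0,0,-11,0,8.5],
  [0,0,-13,0,8.5],
  [0,0,-13,0,8.5],
])

```text
time_s: 33.95
tcp_pos: [465.5, -305.4, 160.1]
eef_rot: [0.033, 0.999, -0.001, 0.001]
force: [0.2, 0.1, -0.4]
finger_gap: 85.1
grip_force: 0.0
```

```bash
python3 - <<'E'
from h import *
go(613.9,53.7,110,3.183)
s=shot('side','s10.png');t=shot('top')
ct=contour(s,(377,270),thr=115); print(ct.min(0),ct.max(0))
a=-0.066;R=np.array([[np.cos(a),-np.sin(a)],[np.sin(a),np.cos(a)]])
print([proj(s,[*(np.array([465.4,-305.3])+R@[i*42,j*30]),89]).round(1).tolist() for i,j in((-1,-1),(1,-1),(1,1),(-1,1))])
for th in(165,150):print(rect(t,(292,198),9,5,thr=th)[:3])
# handle in top: dark
g=cv2.GaussianBlur(cv2.cvtColor(t['image'],cv2.COLOR_RGB2GRAY),(0,0),.7)[182:214,280:306]; print(g[::2,::2])
E
```

```text
pos [ 465.5 -305.4  160.1] phi 3.075 shift cm [-12.39  36.83   4.99] spin -0.108 j6 -2.15 gap 85.1 F [ 0.2  0.1 -0.4]
[331.625 240.375] [418.875 308.375]
[[367.4, 264.4], [403.7, 255.3], [386.5, 243.6], [351.2, 251.8]]
(array([614.11124906,  53.49157758]), np.float64(0.041494858586146766), array([89.5086434 , 64.18856119]))
(array([613.49522783,  53.52046143]), np.float64(0.05290684091346165), array([84.87672506, 59.22722861]))
[[186 185 185 185 184 185 186 184 182 182 182 185 186]
 [185 175 171 170 171 173 172 167 159 157 155 171 185]
 [184 158 141 138 138 140 140 138 135 135 135 162 184]
 [183 158 135 132 130 132 131 132 133 132 133 163 184]
 [183 155 133 131 128 125 122 125 132 132 136 164 183]
 [182 155 132 131 126 122 118 119 131 133 137 166 184]
 [183 157 133 131 127 122 120 119 131 133 139 166 184]
 [182 155 133 132 130 125 122 120 129 133 138 159 181]
 [181 155 134 133 132 129 126 122 130 134 137 155 181]
 [183 159 135 133 132 126 126 117 128 134 136 153 181]
 [183 161 138 135 133 125 122 111 127 134 135 147 178]
 [183 165 139 133 132 118  96 100 128 134 134 147 178]
 [185 173 143 135 134 123 102 114 132 135 134 147 179]
 [185 174 144 134 134 133 132 133 135 134 133 143 177]
 [185 174 142 131 131 132 135 135 135 134 131 142 177]
 [186 177 150 140 139 142 144 145 148 148 146 155 181]]
```

Request:
play_rows([
  [-4,12,0,-0.04,5],
  [-8,24,0,-0.08,5],
  [-12.4,36.8,0,-0.11,5],
  [-12.4,36.8,0,-0.11,5],
  [-12.4,36.8,0,-0.11,5],
  [-12.4,36.8,0,-0.11,5],
  [-12.4,36.8,0,-0.11,5],
  [-12.4,36.8,0,-0.11,5],
  [-12.4,36.8,4,-0.11,5],
  [-12.4,36.8,8,-0.11,5],
])

```text
time_s: 35.3
tcp_pos: [612.9, 51.7, 77.9]
eef_rot: [-0.02, 1.0, -0.0, 0.0]
force: [-0.6, 0.1, -0.4]
finger_gap: 50.3
grip_force: 0.0
```

Request:
play_rows([
  [0,0,3,0,5],
  [0,0,5,0,5],
  [0,0,5,0,5],
  [0,0,5,0,5],
  [0,0,5,0,5],
])

```text
time_s: 35.92
tcp_pos: [614.3, 53.9, 30.9]
eef_rot: [-0.022, 1.0, 0.0, 0.002]
force: [1.0, 0.0, -0.6]
finger_gap: 50.1
grip_force: 0.0
```

```bash
python3 - <<'E'
from h import *
go(613.9,53.6,-16,3.189)
E
```

```text
pos [614.3  53.9  30.9] phi -3.098 shift cm [ 0.05 -0.02  4.69] spin -0.004 j6 -1.58 gap 50.1 F [ 1.   0.  -0.6]
```

Request:
play_rows([
  [0,0,2,0,5],
  [0,0,3.6,0,5],
  [0,0,4.5,0,5],
  [0,0,4.5,0,5],
  [0,0,4.5,0,5],
  [0,0,4.5,0,3],
  [0,0,4.5,0,2],
  [0,0,4.5,0,2],
  [0,0,4.5,0,2],
])

```text
time_s: 37.05
tcp_pos: [613.2, 53.9, -16.0]
eef_rot: [-0.022, 1.0, -0.0, 0.0]
force: [0.4, 0.0, -0.9]
finger_gap: 20.2
grip_force: 0.0
```

Request:
play_rows([
  [0,0,0,0,0.5],
  [0,0,0,0,0.5],
  [0,0,0,0,0.5],
  [0,0,0,0,0.5],
  [0,0,0,0,0.5],
])

```text
time_s: 37.67
tcp_pos: [613.3, 53.9, -16.0]
eef_rot: [-0.022, 1.0, -0.0, 0.0]
force: [0.2, 1.0, 1.8]
finger_gap: 10.9
grip_force: 42.4
```

Request:
play_rows([
  [0,0,-2,0,0.5],
  [0,0,-5,0,0.5],
  [0,0,-9,0,0.5],
  [0,0,-14,0,0.5],
  [0,0,-16,0,0.5],
  [0,0,-16,0,0.5],
  [0,0,-16,0,0.5],
])

```text
time_s: 38.55
tcp_pos: [612.2, 53.9, 141.2]
eef_rot: [-0.022, 1.0, -0.0, -0.002]
force: [-0.6, 0.7, -0.7]
finger_gap: 10.9
grip_force: 42.1
```

```bash
python3 - <<'E'
from h import *
go(464.7,-305,145,3.075)
E
```

```text
pos [612.2  53.9 141.2] phi -3.098 shift cm [ 16.29 -35.22  -0.32] spin 0.11 j6 -1.58 gap 10.9 F [-0.6  0.7 -0.7]
```

Request:
play_rows([
  [5,-11,0,0.03,0.5],
  [10,-22,0,0.07,0.5],
  [16.3,-35.2,0,0.11,0.5],
  [16.3,-35.2,0,0.11,0.5],
  [16.3,-35.2,0,0.11,0.5],
  [16.3,-35.2,0,0.11,0.5],
  [16.3,-35.2,0,0.11,0.5],
  [16.3,-35.2,0,0.11,0.5],
  [16.3,-35.2,0,0.11,0.5],
  [16.3,-35.2,0,0.11,0.5],
])

```text
time_s: 39.8
tcp_pos: [466.3, -303.3, 143.6]
eef_rot: [0.032, 0.999, 0.0, -0.0]
force: [-0.0, 0.5, -0.4]
finger_gap: 10.9
grip_force: 42.1
```

Request:
play_rows([
  [0,0,2,0,0.5],
  [0,0,4,0,0.5],
  [0,0,4,0,0.5],
  [0,0,4,0,0.5],
  [0,0,4,0,0.5],
])

```text
time_s: 40.42
tcp_pos: [465.9, -305.1, 104.7]
eef_rot: [0.033, 0.999, -0.0, 0.001]
force: [0.8, -0.3, -1.4]
finger_gap: 10.9
grip_force: 42.1
```

```bash
python3 - <<'E'
from h import *
go(464.7,-305,68,3.075)
s=shot('side','s11.png')
E
```

```text
pos [ 465.9 -305.1  104.7] phi 3.075 shift cm [0.12 0.01 3.67] spin -0.0 j6 -2.14 gap 10.9 F [ 0.8 -0.3 -1.4]
```

Request:
play_rows([
  [0.1,0,1.5,0,0.5],
  [0.1,0,2.5,0,0.5],
  [0.1,0,2.5,0,0.5],
  [0.1,0,2.5,0,0.5],
  [0.1,0,2.5,0,0.5],
])

```text
time_s: 41.1
tcp_pos: [464.8, -304.9, 79.4]
eef_rot: [0.033, 0.999, -0.0, 0.0]
force: [-1.1, -0.4, -0.6]
finger_gap: 11.1
grip_force: 42.1
```

```bash
python3 - <<'E'
from h import *
go(464.7,-305,68,3.075)
E
```

```text
pos [ 464.8 -304.9   79.4] phi 3.075 shift cm [ 0.01 -0.01  1.14] spin -0.0 j6 -2.15 gap 11.1 F [-1.1 -0.4 -0.6]
```

Request:
play_rows([
  [0,0,0.5,0,0.5],
  [0,0,0.8,0,0.5],
  [0,0,1.0,0,0.5],
  [0,0,1.15,0,0.5],
  [0,0,1.2,0,0.5],
  [0,0,1.2,0,0.5],
  [0,0,1.2,0,0.5],
])

```text
time_s: 41.98
tcp_pos: [464.7, -304.8, 67.8]
eef_rot: [0.033, 0.999, -0.0, 0.0]
force: [-3.1, 0.6, 5.0]
finger_gap: 11.0
grip_force: 43.0
```

Seated height matches (67.8 vs 68). Release and retreat.

Request:
play_rows([
  [0,0,0.02,0,2.5],
  [0,0,0,0,4],
  [0,0,0,0,4],
  [0,0,0,0,4],
  [0,0,-3,0,4],
  [0,0,-7,0,4],
  [0,0,-11,0,4],
  [0,0,-11,0,4],
  [0,20,-11,0,4],
  [0,20,-11,0,4],
])

```text
time_s: 43.22
tcp_pos: [472.4, -178.9, 175.3]
eef_rot: [0.034, 0.999, 0.0, -0.001]
force: [1.5, 0.6, -0.2]
finger_gap: 40.0
grip_force: 0.0
```

Request:
play_rows([
  [0,12,0,0,4],
  [0,12,0,0,4],
  [0,12,0,0,4],
  [0,12,0,0,4],
  [0,12,0,0,4],
])

```text
time_s: 43.85
tcp_pos: [480.7, -61.5, 176.3]
eef_rot: [0.034, 0.999, -0.0, -0.0]
force: [0.7, -0.0, -0.3]
finger_gap: 39.9
grip_force: 0.0
```

```bash
python3 - <<'E'
from h import *
go(464.7,-305,68,3.075)
s=shot('side');t=shot('top')
a=s['image'][200:330,310:450][:,:,::-1]; b=t['image'][200:300,370:490][:,:,::-1]
cv2.imwrite('pics/c12.png',np.hstack([cv2.resize(a,(420,390),interpolation=2),cv2.copyMakeBorder(cv2.resize(b,(372,310),interpolation=2),0,80,0,0,0)]))
c,q,d,_=rect(t,(407,245),97,97,thr=110);print(c,q,d)
E
```

```text
pos [480.7 -61.5 176.3] phi 3.073 shift cm [ -0.08 -24.4   10.84] spin -0.002 j6 -1.7 gap 39.9 F [ 0.7 -0.  -0.3]
[ 449.35501233 -274.80439298] 0.5012285886262831 [103.32142571  57.43810766]
```

View pics/c12.png

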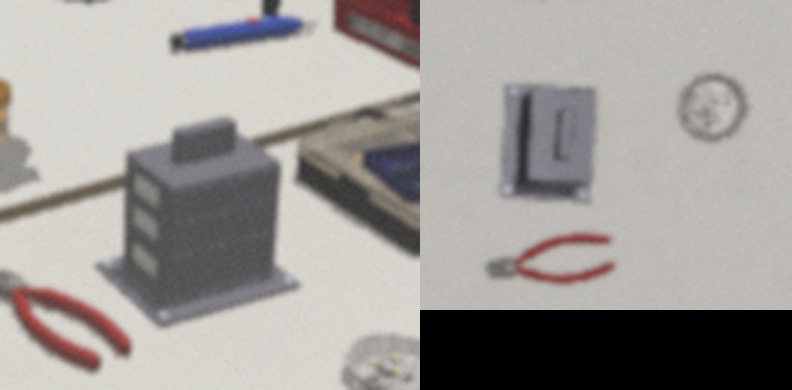

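The finished stack stands straight and flush with the lid flat on top (side view about (376,265)). The cutters and dish haven't moved.

```bash
python3 -c "
from plant import job_done
print(job_done())"
```

```text
the job is handed in; nothing more can be done
None
```

The set is back together on its base plate (deep tray, two-compartment tray, four-compartment tray, lid), each piece flush and in line in the last pictures; the first deep-tray grasp missed because the fingertips sit about 30 mm higher than the reported tool position, and the job is handed in at about 44 s with no verdict returned.

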